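Move the lens carrier to its working notch on the optical rail

ROBOT

A 6-joint arm with a two-finger parallel gripper is mounted at the origin on a cart in front of the work surface, level with it; the furniture and walls round the work are solid. World frame = base frame: x ahead of the robot, y to its left, z up, the work surface at z = 0. Lengths are in m, angles in rad, forces in N, time in s.
With the tool pointing down it reaches from about 0.375 to 0.9 m from the base axis. Payload 3.1 kg.
Tool frame: the origin (TCP) lies at the very end of the fingers, on their centre line; the grasp point (between the pads) lies 19 mm behind it (robot.hold_point_z is the z of the grasp point in the tool frame, in m); z points along the fingers, y is the direction in which the jaws open and shut (so a half turn about z gives the same grasp; the last joint's range is limited). The gripper opens to 87 mm and grips with 3 to 60 N. Pads are 19 mm wide; open, the fingers measure 117 mm over their backs; the gripper's body (75 mm by 190 mm) begins 51 mm behind the grasp point.
Start: joints at [-1.385, 0.527, 1.433, -0, 1.181, -0.178], TCP at [0.223, -0.584, 0.223] pointing down, gripper open.
Joint ranges: [-3.08, 3.08], [-0.75, 2.2], [0.22, 2.44], [-1.43, 4.57], [0, 2.65], [-2.85, 2.85]. Speed limits (rad/s): [2.79, 2.79, 3.14, 3.14, 3.14, 3.14].

INTERFACE

Orientations are given as a unit quaternion [x, y, z, w].
In Python, from rig import robot, viewer, spotter gives the robot as it stands.
- The arm moves only by the shell command python3 -m crank 'ROWS' [FORCE]. ROWS is text: rows parted by semicolons, each of 7 numbers parted by spaces: the turn, a rotation vector about the tool's x, y, z in units of 5 degrees (1.0 is 5 degrees), then the shift along the tool's x, y, z in units of 40 mm (1.0 is 40 mm), then the gripper's target within -1 to 1 (shut at 1, half-way at 0, fully open at -1). A call has 1 to 5 rows; each row shifts and turns the pose as measured when the row begins, along the tool's axes as they then stand; what a row does not reach is not made up. A row lasts 1/8 s, in which the tool goes at most 62.5 mm and 10.7 degrees, less where a joint would pass 70% of its speed; a pose out of reach is approached as far as the arm can. A call is refused whole if a number of a shift passes 1 or a number of a turn 1, either way. A call with a gripper value outside its range is refused whole. The fingers move at their own pace and stop on an object; FORCE is the grip in N (left out, the last holds). Time passes only in rows, so rows that do not move let the fingers close. It gives the time, the measured TCP pose, the force and the opening at its end, in the units of the state.
- robot.get_obs(): the state, without advancing time (a new reading comes with each control period).
- viewer.camera(name): name is "scene" or "top" or "wrist"; returns a dict with "img" (420x560x3 uint8, red, green, blue), "camera_matrix" (3x3 intrinsics, pixels), "xyz" and "attitude" of the camera in the world. Camera axes: x right, y down, z forward; pixel columns grow to the right and rows downward; lengths in m; the calibration is good to about 2 mm. A picture is of the moment at which its call begins. There is no depth.
- robot.hand_in(): hands the job in, once; it reports no verdict.
Trained networks look in a picture, given as the dict that the camera call returned (one of the last four; its "shot" number tells which), for a name from the list of things; names that differ only in an ending like _2 or _b are one class to them, and where a whole thing is asked for, a point or a joint stands for the part that bears it (a point fixed in the world has none). Each returns a list of dicts, best first, with "score" (0 to 1); they miss things now and then, are a little off and sometimes report something else, mostly with a low value. They report only what shows in the picture. A call takes as long as a camera call.
- spotter.boxes_of(name, picture): "at" ([x, y, z] in m, in the coordinates of the camera as it stood for that picture, good to about 4 mm: the middle of the surface that is visible of it).
The state is a dict: "time": time; "q": joint angles; "joint_velocities": joint speeds; "joint_torque": joint torques, N m; "position": TCP position; "tool_rot": TCP orientation; "ft_force": force on the tool from outside, world axes, zero at the start; "moment": the same for the moment, N m; "grip_width": finger opening in m.
Only numpy, scipy, OpenCV 4.12 (cv2) and the standard library are available. Lean on these libraries where they do the work, as an engineer would, in place of code of your own. Each camera call takes 0.05 s, during which the arm holds its last target.

TASK

Move the lens carrier on the optical rail from its parked notch to its working notch: hold the orange release button down while you slide it away past the transit notches, then let the button ride up and ease the carrier along within the green zone until the lock drops into the working notch, which you can only find by feel. Leave the carrier locked there with the button fully up, do not force it while it is locked, and leave the things around the rail where they stand.

Things in the scene. Friction and masses are not known exactly. Their poses are not given: they have to be found in the camera images.
- rail: Optical rail fixed to the bench: dark base plate 92 mm (x) by 290 mm (y) by 8 mm, aluminium channel 44 mm wide with its top 32 mm high, a black end stop 42 mm high at each end. Origin: centre of the underside, on the bench. Its y axis runs along the rail from the parked end to the working end; z is up.
- green_zone (a point): Middle of a green bar 34 mm long, painted on the base plate along the rail's side nearest the robot (rail x < 0), beside white ticks every 10 mm. The white pointer on that side of the carrier is at the middle of the bar at carrier travel 0.110; it is beside the bar wherever the working notch may be.
- carrier (a joint): Travel of the grey lens carrier along the rail's +y, in m: 0 in the parked notch (start), 0.150 at the far end stop. Friction when released about 1.5 N. Transit notches at 0.015, 0.030, 0.045 also lock it if the button is up there. The one working notch lies between 0.095 and 0.125: it differs each time, is hidden under the rail's lips and catches the lock from either side.
- carrier_centre (a point): Centre of the top plate of the carrier (64 mm along the rail's x, 74 mm along its y), 40 mm above the bench; axes as the rail, moves with the carrier. The carrier bears a lens in a black ring 35 mm across, whose top is 84 mm above the bench, 62 mm to its +x side.
- end_wall (a point): Top centre of the grey end wall on the carrier at the +y side of the button, 72 mm above the bench; a twin stands at the -y side. Each is 34 mm wide (x) and 10 mm thick (y); their inner faces are 50 mm apart, with the button between. The carrier can be pushed along the rail by either wall.
- button_top (a point): Centre of the top face of the orange thumb button, a pad 30 mm (rail x) by 44 mm (rail y) between the two end walls of the carrier; 58 mm above the bench when fully up (14 mm below the tops of the walls). It is pushed straight down and moves along with the carrier. Axes as the rail.
- button (a joint): How far the button is down, in m: 0 fully up (in a notch, locked), 0.007 fully down; the lock clears a notch beyond 0.004. Between notches, let go, it stays 0.004 down and the carrier still slides; over a notch it springs up by itself and the carrier stops hard, with 1.5 mm of play each way. Spring: 3 N at the top, 6.5 N fully down.
- lamp_box_centre (a point): Centre (half-way up) of a small brown carton 46x46x75 mm, standing loose near the rail: a bystander.
- tissue_pack_centre (a point): Centre (half-way up) of a flat grey-green pack 60x95x14 mm, lying loose near the rail: a bystander.
- dish_centre (a point): Centre (half-way up) of a clear flat round dish 60 mm across and 12 mm high, lying loose near the rail: a bystander.

How it is judged:
On the way:
1. the carrier slides past the transit notches with its button held down (value of joint carrier above 0.034 m and value of joint button above 0.0043 m), for 0.05 s.
At the end, for the whole second after the job is handed in: The carrier rests in the working notch (travel between 0.090 and 0.130 m) and is locked: its button is up to within 1.2 mm (value of joint carrier between 0.09 and 0.13 m and value of joint button below 0.0012 m and velocity of joint carrier between -0.003 and 0.003 m/s); the robot touches nothing.
It fails at once if the carrier, button or rail is forced (over 45 N from the gripper) (contact force between any of the fingers, the arm and rail above 45 N).
It fails at once if a thing beside the rail is moved by more than 20 mm (distance of any of lamp_box_centre, tissue_pack_centre, dish_centre from where it was at the start of the episode above 0.02 m).
It also fails if it takes over 40 s, if anything falls off the work surface, if the arm or the gripper's body presses on something with over 40 N, if the wrist force passes 120 N, or if a joint passes its speed limit or range.

## Working session

There is one attempt and no reset: what is moved stays moved. The work goes in short steps, Python scripts to look and compute and a shell command to move; the robot and the scene stay as the last step left them, time stands still between calls to the robot, and variables do not carry over. Pictures are saved under pics/ and viewed, and the job is handed in when it is done.

```bash
ls; mkdir -p pics
python3 - <<'E'
from rig import robot, viewer, spotter
import cv2,numpy as np
o=robot.get_obs();print({k:np.round(v,4) for k,v in o.items()})
for n in ["scene","top","wrist"]:
    p=viewer.camera(n); cv2.imwrite(f"pics/{n}0.png",p["img"][:,:,::-1])
    print(n,p["xyz"],p["attitude"],p["camera_matrix"])
    for t in ["button_top","end_wall","carrier","rail","lamp_box_centre","tissue_pack_centre","dish_centre"]:
        for r in spotter.boxes_of(t,p)[:2]:
            print(t,{k:np.round(v,4) for k,v in r.items() if k!='shot' and not isinstance(v,str)})
E
```

```text
pics
{'time': np.float64(0.0), 'q': array([-1.3845,  0.5284,  1.4339, -0.    ,  1.1814, -0.1785]), 'joint_velocities': array([ 0.0004,  0.002 , -0.0011,  0.0013,  0.0013,  0.0018]), 'joint_torque': array([ 2.00000e-04, -4.40043e+01, -1.76588e+01,  6.32000e-02,
        5.82000e-02, -2.00000e-04]), 'position': array([ 0.2229, -0.5831,  0.2216]), 'tool_rot': array([ 0.9834,  0.1814, -0.    , -0.0011]), 'ft_force': array([-0.4341, -0.3671, -0.7284]), 'moment': array([-0.0416, -0.081 , -0.0487]), 'grip_width': np.float64(0.0872)}
scene [0.16358466 0.53876946 0.70802667] [-0.3840814   0.84789288 -0.33554318  0.1448099 ] [[428.4312751    0.         279.59027385]
 [  0.         428.4312751  212.1479947 ]
 [  0.           0.           1.        ]]
button_top {'at': array([0.1703, 0.0036, 0.8864]), 'score': np.float64(0.78)}
end_wall {'at': array([0.1695, 0.0156, 0.898 ]), 'score': np.float64(0.91)}
carrier {'at': array([0.1724, 0.0117, 0.8932]), 'score': np.float64(0.82)}
rail {'at': array([0.1073, 0.0651, 0.8644]), 'score': np.float64(0.55)}
lamp_box_centre {'at': array([ 0.086 , -0.0591,  0
[... 418 characters left out ...]
]
button_top {'at': array([0.1384, 0.0923, 1.0043]), 'score': np.float64(0.69)}
carrier {'at': array([0.1367, 0.0887, 1.0162]), 'score': np.float64(0.71)}
rail {'at': array([0.0648, 0.0951, 1.0336]), 'score': np.float64(0.93)}
lamp_box_centre {'at': array([ 0.1387, -0.0337,  1.0032]), 'score': np.float64(0.75)}
tissue_pack_centre {'at': array([0.0386, 0.1904, 1.0465]), 'score': np.float64(0.6)}
dish_centre {'at': array([ 0.0059, -0.041 ,  1.083 ]), 'score': np.float64(0.68)}
wrist [ 0.29046433 -0.55693073  0.38521796] [ 0.81640144 -0.5621733  -0.07442367  0.10913747] [[315.96122819   0.         281.33282533]
 [  0.         315.96122819 203.92445146]
 [  0.           0.           1.        ]]
```

View pics/scene0.png

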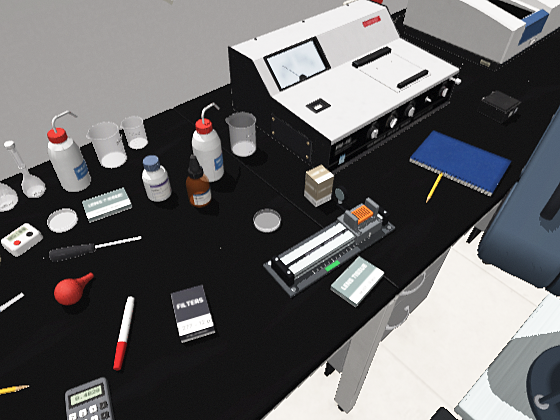

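View pics/top0.png

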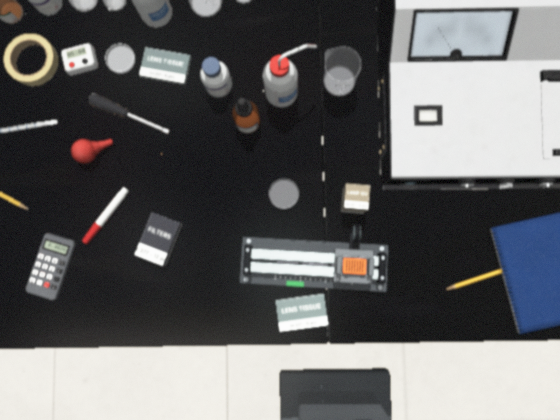

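```bash
cat > h.py <<'E'
from rig import robot, viewer, spotter
import cv2,numpy as np
from scipy.spatial.transform import Rotation as R
def pix2z(p,u,v,z):
    K=p["camera_matrix"];d=R.from_quat(p["attitude"]).apply(np.linalg.solve(K,[u,v,1.]))
    c=np.array(p["xyz"]);return c+d*(z-c[2])/d[2]
def proj(p,X):
    X=np.atleast_2d(X);c=R.from_quat(p["attitude"]).inv().apply(X-np.array(p["xyz"]))
    q=(np.array(p["camera_matrix"])@c.T).T;return q[:,:2]/q[:,2:]
def world(p,at): return np.array(p["xyz"])+R.from_quat(p["attitude"]).apply(at)
E
python3 - <<'E'
from h import *
p=viewer.camera("top")
im=p["img"];big=cv2.resize(im[80:360,200:520],None,fx=2.4,fy=2.4,interpolation=cv2.INTER_CUBIC)
cv2.imwrite("pics/topbig.png",big[:600,:,::-1])
hsv=cv2.cvtColor(im,cv2.COLOR_RGB2HSV)
m=cv2.inRange(hsv,(5,150,120),(22,255,255));n,l,s,c=cv2.connectedComponentsWithStats(m);
for i in range(1,n):
    if s[i,4]>30:print("orange",s[i],c[i],pix2z(p,*c[i],.058), cv2.minAreaRect(np.argwhere(l==i)[:,::-1].astype(np.float32)))
m=cv2.inRange(hsv,(45,100,60),(80,255,255));n,l,s,c=cv2.connectedComponentsWithStats(m);
for i in range(1,n):
    if s[i,4]>15:print("green",s[i],c[i],pix2z(p,*c[i],.008))
for t in ["button_top","end_wall","carrier","rail","lamp_box_centre","tissue_pack_centre","dish_centre"]:
    for r in spotter.boxes_of(t,p)[:1]: print(t,world(p,r["at"]).round(4))
E
```

```text
orange [238 113  18  11  76] [247.63157895 118.51315789] [0.78949144 0.20392442 0.058     ] ((246.99774169921875, 118.89366149902344), (7.735736846923828, 17.691293716430664), 70.34617614746094)
orange [343 258  23  17 334] [354.11377246 266.11676647] [0.49908764 0.00666967 0.058     ] ((354.1011657714844, 265.8813171386719), (22.2690486907959, 15.34505844116211), 3.5763344764709473)
orange [456 269  45  19 147] [478.25170068 277.87755102] [ 0.4727376  -0.22358066  0.058     ] ((478.3000183105469, 277.9000549316406), (5.0596442222595215, 46.169254302978516), 71.56504821777344)
green [287 281  17   7  96] [294.8125     283.67708333] [0.46735129 0.11902467 0.008     ]
button_top [0.5055 0.0049 0.0619]
end_wall [0.506  0.006  0.0479]
carrier [0.5057 0.0031 0.0522]
rail [0.5049 0.0781 0.0323]
lamp_box_centre [0.6265 0.001  0.0778]
tissue_pack_centre [0.4118 0.1055 0.0112]
dish_centre [0.6469 0.1389 0.0043]
```

The top view shows the rail at pixels (241–388, 237–291), with the button at (354, 266) and the green bar at (295, 284). The tissue pack is at (302, 312), the lamp box at (356, 197) and the dish at (284, 193).

View pics/topbig.png

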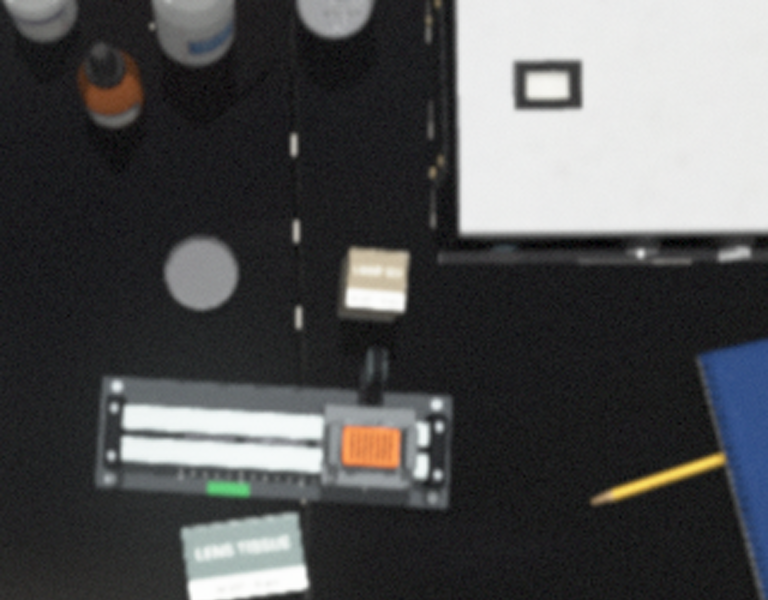

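Run:
```python
from h import *
p=viewer.camera("scene")
im=p["img"];big=cv2.resize(im[180:310,250:410],None,fx=4.6,fy=4.6,interpolation=cv2.INTER_CUBIC)
cv2.imwrite("pics/scbig.png",big[:600,:800,::-1])
hsv=cv2.cvtColor(im,cv2.COLOR_RGB2HSV)
m=cv2.inRange(hsv,(5,150,120),(22,255,255));n,l,s,c=cv2.connectedComponentsWithStats(m);
for i in range(1,n):
    if s[i,4]>30:print("orange",s[i],c[i],pix2z(p,*c[i],.058))
m=cv2.inRange(hsv,(45,100,60),(80,255,255));n,l,s,c=cv2.connectedComponentsWithStats(m);
for i in range(1,n):
    if s[i,4]>15:print("green",s[i],c[i],pix2z(p,*c[i],.008))
for t in ["button_top","end_wall","carrier","rail","lamp_box_centre","tissue_pack_centre","dish_centre"]:
    for r in spotter.boxes_of(t,p)[:1]: print(t,world(p,r["at"]).round(4))
```

```text
orange [351 205  22  20 217] [362.29493088 213.46543779] [0.4950868  0.00571399 0.058     ]
green [325 260  15  12  77] [332.05194805 265.42857143] [0.46660583 0.11861005 0.008     ]
button_top [0.4962 0.0096 0.0589]
end_wall [0.4948 0.0074 0.0422]
carrier [0.4922 0.0065 0.0486]
rail [0.4903 0.093  0.0333]
lamp_box_centre [0.6204 0.0138 0.0537]
tissue_pack_centre [0.4132 0.1128 0.0145]
dish_centre [0.645  0.1354 0.0013]
```

View pics/scbig.png

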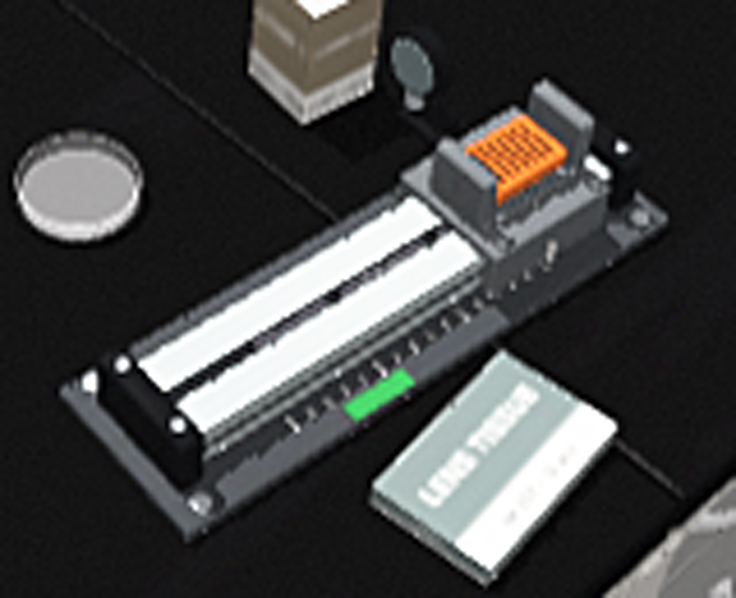

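Run:
```python
from h import *
p=viewer.camera("top")
C=[(105,377),(97,487),(452,397),(445,508)]
W=np.array([pix2z(p,200+u/2.4,80+v/2.4,.008) for u,v in C])
print(W.round(4)); ctr=W.mean(0)
d=W[0]-W[2];e=W[1]-W[3]
print(np.linalg.norm(d),np.linalg.norm(e),np.linalg.norm(W[0]-W[1]),[np.degrees(np.arctan2(-v[0],v[1])) for v in (d,e)],ctr)
yaw=np.arctan2(-(d+e)[0],(d+e)[1]);y=np.array([-np.sin(yaw),np.cos(yaw)]);x=np.array([y[1],-y[0]])
bt=np.array([.4975,.006]);g=np.array([.467,.1188])
for n,q in (("btn",bt),("green",g),("lamp",[.6215,.006]),("tissue",[.4125,.109]),("dish",[.646,.137])): print(n,(np.array(q)-ctr[:2])@x,(np.array(q)-ctr[:2])@y)
print(np.degrees(yaw),x,y)
o=robot.get_obs();M=R.from_quat(o["tool_rot"]).as_matrix();print(M.round(4),o["position"])
```

```text
[[ 0.5615  0.2189  0.008 ]
 [ 0.4709  0.2266  0.008 ]
 [ 0.539  -0.0677  0.008 ]
 [ 0.4485 -0.0583  0.008 ]]
0.28753059948831144 0.2857894195518553 0.09099837573351197 [np.float64(-4.490652191626162), np.float64(-4.48841373369855)] [0.50497169 0.07987327 0.008     ]
btn -0.0016661832118231427 -0.07423146168791159
green -0.04090224766630178 0.03583497845677555
lamp 0.1219533408544901 -0.06452510966368462
tissue -0.09446790743869411 0.021798950060241358
dish 0.1361238749226428 0.06799072321761045
-4.4895363617744595 [ 0.99693165 -0.07827703] [0.07827703 0.99693165]
[[ 0.9342  0.3567  0.    ]
 [ 0.3567 -0.9342  0.    ]
 [ 0.     -0.     -1.    ]] [ 0.22299496 -0.58384164  0.22253965]
```

```bash
python3 -m crank '0 0 0 1 -0.97 0 1; 0 0 0 1 -0.97 0 1; 0 0 0 1 -0.97 0 1; 0 0 0 1 -0.97 0 1; 0 0 0 1 -0.97 0 1' 20
cat > g.py <<'E'
from h import *
import sys
a=[float(v) for v in sys.argv[1:4]]
o=robot.get_obs();M=R.from_quat(o["tool_rot"]).as_matrix()
T=np.column_stack([[.99693,-.07828,0],[-.07828,-.99693,0],[0,0,-1]])
print("t",o["time"],"pos",o["position"].round(4),"f",o["ft_force"].round(1),"grip",round(float(o["grip_width"]),4))
print("shift units",(M.T@(np.array(a)-o["position"])/.04).round(2),"turn",(np.degrees(R.from_matrix(M.T@T).as_rotvec())/5).round(2))
E
python3 g.py .498 .006 .13
```

```text
time: 2.68
position: [0.3429, -0.3304, 0.2221]
tool_rot: [0.984, 0.177, 0.001, 0.003]
ft_force: [-0.1, -0.2, 0.8]
grip_width: 0.0447
t 2.675 pos [ 0.3429 -0.3304  0.2221] f [-0.1 -0.2  0.8] grip 0.0447
shift units [ 6.57 -6.54  2.26] turn [ 0.07 -0.02  4.98]
```

```bash
python3 -m crank '0 0 0 1 -1 0 1; 0 0 0 1 -1 0 1; 0 0 0 1 -1 0 1; 0 0 0 1 -1 0 1; 0 0 0 1 -1 0 1' 20
python3 g.py .498 .006 .13
```

```text
time: 3.3
position: [0.465, -0.0659, 0.2224]
tool_rot: [0.984, 0.176, 0.003, 0.005]
ft_force: [0.4, -0.3, 1.1]
grip_width: 0.0015
t 3.3 pos [ 0.465  -0.0659  0.2224] f [ 0.4 -0.3  1.1] grip 0.0015
shift units [ 1.39 -1.43  2.3 ] turn [ 0.12 -0.08  4.96]
```

```bash
python3 -m crank '0 0 1 0.5 -0.5 0 1; 0 0 1 0.3 -0.4 0 1; 0 0 1 0.2 -0.4 0.3 1; 0 0 1 0.1 -0.3 0.5 1; 0.1 -0.1 1 0 0 0.5 1' 20
python3 g.py .498 .006 .1
```

```text
time: 3.92
position: [0.497, 0.0145, 0.1715]
tool_rot: [0.999, -0.044, 0.004, 0.001]
ft_force: [0.2, -0.6, 0.1]
grip_width: 0.0004
t 3.925 pos [0.497  0.0145 0.1715] f [ 0.2 -0.6  0.1] grip 0.0004
shift units [0.03 0.21 1.79] turn [ 0.01 -0.1  -0.1 ]
```

```bash
python3 -m crank '0 -0.1 -0.1 0 0.21 0.9 1; 0 0 0 0 0 0.9 1; 0 0 0 0 0 0 1' 20
python3 g.py .498 .006 .075
python3 - <<'E'
from h import *
for n in ("scene","top","wrist"):
    p=viewer.camera(n);im=p["img"]
    if n=="scene": im=cv2.resize(im[120:290,250:460],None,fx=3.5,fy=3.5,interpolation=cv2.INTER_CUBIC)
    if n=="top": im=cv2.resize(im[180:330,220:420],None,fx=3.5,fy=3.5,interpolation=cv2.INTER_CUBIC)
    cv2.imwrite(f"pics/{n}1.png",im[...,::-1])
E
```

```text
time: 4.3
position: [0.4975, 0.006, 0.0975]
tool_rot: [0.999, -0.039, 0.0, 0.0]
ft_force: [-0.9, -0.3, 1.1]
grip_width: 0.0003
t 4.3 pos [0.4975 0.006  0.0975] f [-0.9 -0.3  1.1] grip 0.0003
shift units [ 0.01 -0.    0.56] turn [ 0.01 -0.01  0.01]
```

View pics/scene1.png

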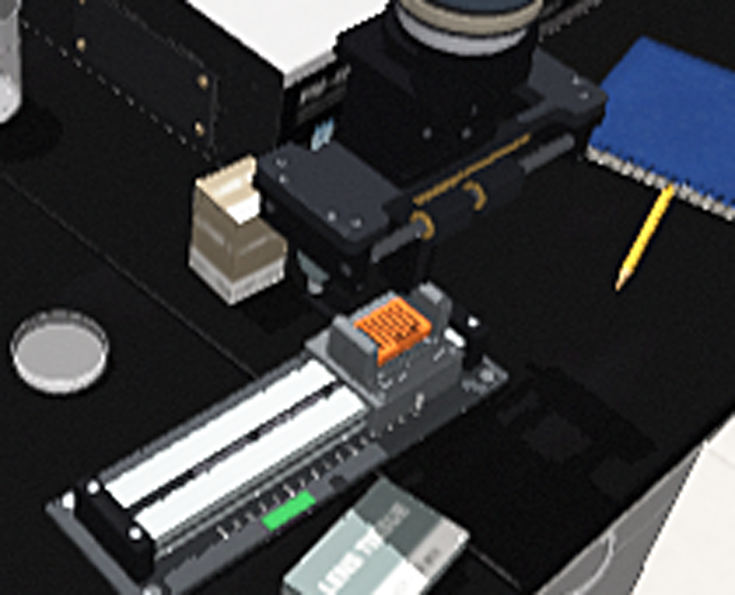

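View pics/wrist1.png

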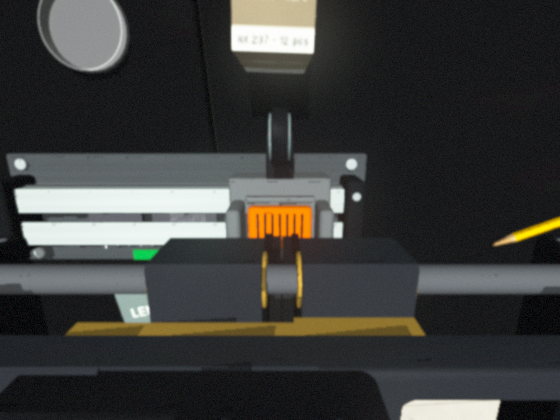

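The wrist view shows the fingertips near column 281 and the button centred at about column 279, so they line up along the rail. Next I lower the tool onto the button.

```bash
python3 -m crank '0 0 0 0 0 0.55 1; 0 0 0 0 0 0.33 1; 0 0 0 0 0 0 1' 20
python3 -m crank '0 0 0 0 0 0.12 1;0 0 0 0 0 0 1' 
python3 g.py .498 .006 .0525
```

```text
time: 4.82
position: [0.5045, 0.0049, 0.069]
tool_rot: [0.999, -0.039, 0.009, 0.002]
ft_force: [0.1, -0.3, 0.3]
grip_width: 0.0008
time: 5.08
position: [0.5055, 0.0048, 0.0653]
tool_rot: [0.999, -0.038, 0.011, 0.002]
ft_force: [0.3, -1.1, -0.5]
grip_width: 0.0004
t 5.075 pos [0.5055 0.0048 0.0653] f [ 0.3 -1.1 -0.5] grip 0.0004
shift units [-0.2  -0.02  0.32] turn [ 0.04 -0.25  0.02]
```

```bash
python3 - <<'E'
from h import *
o=robot.get_obs();print(o["q"].round(3),o["joint_velocities"].round(3),R.from_quat(o["tool_rot"]).as_matrix().round(4))
print(o["moment"].round(2))
E
python3 -m crank '0 -0.2 0 -0.2 0 0 1;0 0 0 0 0 0 1' ; python3 g.py .498 .006 .0525
```

```text
[-2.110e-01  6.210e-01  1.875e+00 -1.000e-03  6.230e-01  1.437e+00] [ 0.    -0.015 -0.008 -0.001  0.001  0.   ] [[ 0.9968 -0.0769  0.0211]
 [-0.0768 -0.997  -0.0053]
 [ 0.0215  0.0036 -0.9998]]
[0.03 0.04 0.02]
time: 5.32
position: [0.4971, 0.0054, 0.0656]
tool_rot: [0.999, -0.038, 0.002, 0.002]
ft_force: [-0.2, -0.3, 0.4]
grip_width: 0.0004
t 5.325 pos [0.4971 0.0054 0.0656] f [-0.2 -0.3  0.4] grip 0.0004
shift units [ 0.02 -0.02  0.33] turn [ 0.04 -0.04  0.02]
```

```bash
python3 -m crank '0 0 0 0 0 0.2 1;0 0 0 0 0 0 1' ; python3 g.py .498 .006 .0525; python3 -m crank '0 0 0 0 0 0.12 1;0 0 0 0 0 0 1' ; python3 g.py .498 .006 .0525
```

```text
time: 5.58
position: [0.4978, 0.0053, 0.0575]
tool_rot: [0.999, -0.039, 0.002, 0.002]
ft_force: [-0.2, -0.1, 3.9]
grip_width: 0.0006
t 5.575 pos [0.4978 0.0053 0.0575] f [-0.2 -0.1  3.9] grip 0.0006
shift units [ 0.   -0.02  0.13] turn [ 0.04 -0.06  0.02]
time: 5.82
position: [0.4978, 0.0053, 0.0528]
tool_rot: [0.999, -0.038, 0.002, 0.002]
ft_force: [-1.8, 0.3, 5.5]
grip_width: 0.0006
t 5.825 pos [0.4978 0.0053 0.0528] f [-1.8  0.3  5.5] grip 0.0006
shift units [ 0.   -0.02  0.01] turn [ 0.04 -0.06  0.02]
```

```bash
python3 -m crank '0 0 0 0 0 0.03 1; 0 0 0 0 -0.2 0 1; 0 0 0 0 -0.2 0 1' ; python3 g.py .5 .036 .052
```

```text
time: 6.2
position: [0.499, 0.0203, 0.0521]
tool_rot: [0.999, -0.038, 0.002, 0.003]
ft_force: [-1.0, -1.2, 5.5]
grip_width: 0.0008
t 6.2 pos [0.499  0.0203 0.0521] f [-1.  -1.2  5.5] grip 0.0008
shift units [-0.01 -0.39 -0.  ] turn [ 0.06 -0.05  0.02]
```

```bash
python3 -m crank '0 0 0 0 -0.2 0.02 1; 0 0 0 0 -0.2 0.01 1; 0 0 0 0 -0.2 0 1' ; python3 g.py .503 .07 .052; python3 -m crank '0 0 0 0 -0.25 0 1; 0 0 0 0 -0.25 0 1; 0 0 0 0 -0.25 0 1'; python3 g.py .503 .07 .052
python3 - <<'E'
from h import *
for n in ("scene",):
    p=viewer.camera(n);im=p["img"]
    im=cv2.resize(im[120:290,250:460],None,fx=3.5,fy=3.5,interpolation=cv2.INTER_CUBIC)
    cv2.imwrite(f"pics/{n}2.png",im[...,::-1])
E
```

```text
time: 6.58
position: [0.5008, 0.0437, 0.0516]
tool_rot: [0.999, -0.038, 0.002, 0.004]
ft_force: [0.3, -1.0, 6.1]
grip_width: 0.0006
t 6.575 pos [0.5008 0.0437 0.0516] f [ 0.3 -1.   6.1] grip 0.0006
shift units [ 0.   -0.66 -0.01] turn [ 0.08 -0.06  0.03]
time: 6.95
position: [0.5031, 0.0731, 0.0522]
tool_rot: [0.999, -0.037, 0.002, 0.005]
ft_force: [-0.9, -1.2, 5.4]
grip_width: 0.0002
t 6.95 pos [0.5031 0.0731 0.0522] f [-0.9 -1.2  5.4] grip 0.0002
shift units [0.   0.08 0.01] turn [ 0.11 -0.06  0.04]
```

View pics/scene2.png

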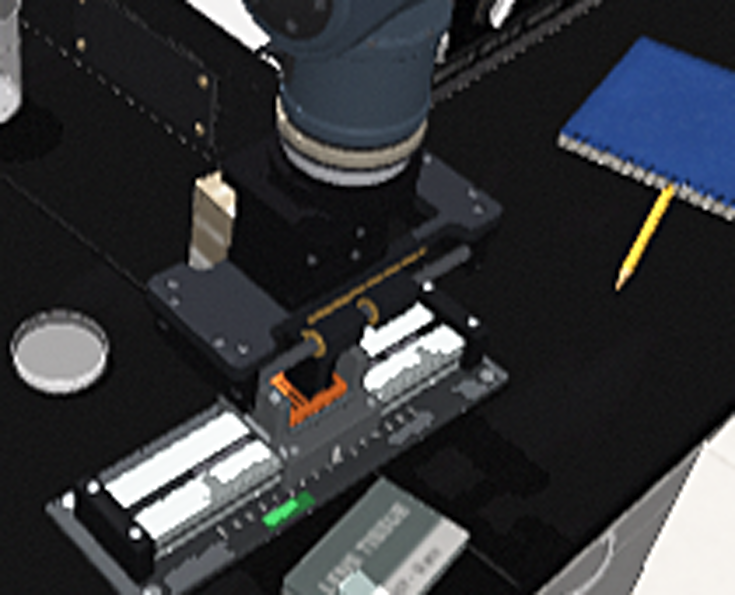

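The carrier is past the transit notches with the button down, its pointer at about (335, 455) and still short of the green bar. I go a little further, then let the button ride up.

```bash
python3 -m crank '0 0 0 0 -0.2 0 1; 0 0 0 0 -0.05 0 1;0 0 0 0 0 0 1;0 0 0 0 0 -0.1 1; 0 0 0 0 0 -0.15 1' ; python3 g.py .504 .083 .062;python3 - <<'E'
from h import *
for n in ("scene",):
    p=viewer.camera(n);im=p["img"]
    im=cv2.resize(im[200:290,270:400],None,fx=6,fy=6,interpolation=cv2.INTER_CUBIC)
    cv2.imwrite(f"pics/{n}3.png",im[...,::-1])
E
```

```text
time: 7.62
position: [0.5035, 0.0843, 0.0627]
tool_rot: [0.999, -0.036, 0.002, 0.005]
ft_force: [-0.5, 0.1, -0.3]
grip_width: 0.0005
t 7.625 pos [0.5035 0.0843 0.0627] f [-0.5  0.1 -0.3] grip 0.0005
shift units [0.02 0.03 0.02] turn [ 0.11 -0.05  0.06]
```

View pics/scene3.png

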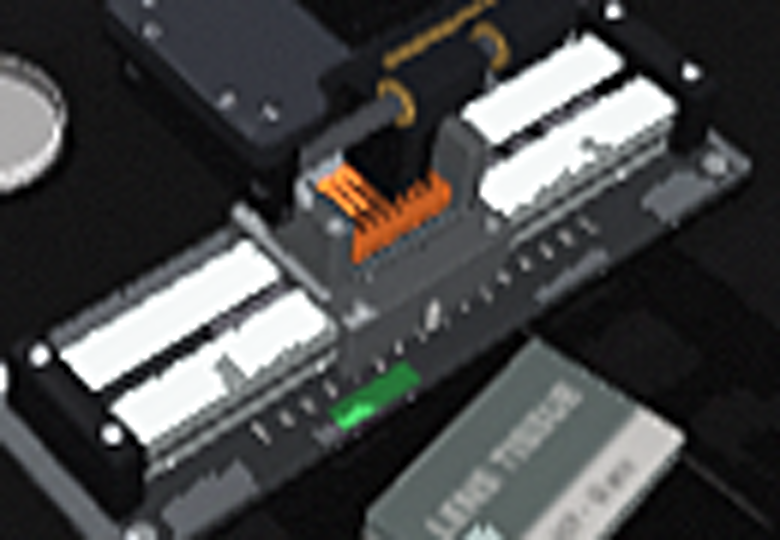

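```bash
for i in 1; do python3 -m crank '0 0 0 0 -0.1 0 1; 0 0 0 0 -0.1 0 1;0 0 0 0 -0.05 0 1'; done; python3 g.py .505 .0945 .063; python3 -m crank '0 0 0 0 -0.05 0 1; 0 0 0 0 -0.05 0 1;0 0 0 0 -0.05 0 1';python3 g.py .505 .1 .063
```

```text
time: 8.05
position: [0.5046, 0.0949, 0.0633]
tool_rot: [0.999, -0.037, 0.003, 0.005]
ft_force: [-0.4, -0.2, -0.5]
grip_width: 0.0004
t 8.05 pos [0.5046 0.0949 0.0633] f [-0.4 -0.2 -0.5] grip 0.0004
shift units [0.01 0.01 0.01] turn [ 0.11 -0.06  0.06]
time: 8.43
position: [0.5049, 0.1014, 0.0629]
tool_rot: [0.999, -0.036, 0.002, 0.005]
ft_force: [0.1, -1.0, -0.2]
grip_width: 0.0005
t 8.425 pos [0.5049 0.1014 0.0629] f [ 0.1 -1.  -0.2] grip 0.0005
shift units [ 0.01  0.04 -0.  ] turn [ 0.11 -0.06  0.06]
```

```bash
python3 -m crank '0 0 0 0 -0.04 0 1; 0 0 0 0 -0.04 0 1;0 0 0 0 -0.04 0 1'; python3 -m crank '0 0 0 0 -0.04 0 1; 0 0 0 0 -0.04 0 1;0 0 0 0 -0.04 0 1'|grep -v rot;python3 g.py .505 .11 .063
```

```text
time: 8.8
position: [0.5051, 0.1048, 0.0629]
tool_rot: [0.999, -0.036, 0.002, 0.006]
ft_force: [-1.6, -5.2, 0.7]
grip_width: 0.0002
time: 9.18
position: [0.5055, 0.1095, 0.0629]
ft_force: [-1.1, -3.8, 0.6]
grip_width: 0.0008
t 9.175 pos [0.5055 0.1095 0.0629] f [-1.1 -3.8  0.6] grip 0.0008
shift units [-0.01 -0.01 -0.  ] turn [ 0.15 -0.05  0.08]
```

```bash
python3 -m crank '0 0 0 0 -0.04 0 1; 0 0 0 0 -0.04 0 1'|grep -v rot;python3 - <<'E'
from h import *
for n in ("scene",):
    p=viewer.camera(n);im=p["img"]
    im=cv2.resize(im[200:290,270:400],None,fx=6,fy=6,interpolation=cv2.INTER_CUBIC)
    cv2.imwrite(f"pics/{n}4.png",im[...,::-1])
E
```

```text
time: 9.43
position: [0.5058, 0.1129, 0.0629]
ft_force: [0.3, -4.8, 0.5]
grip_width: 0.0004
```

View pics/scene4.png

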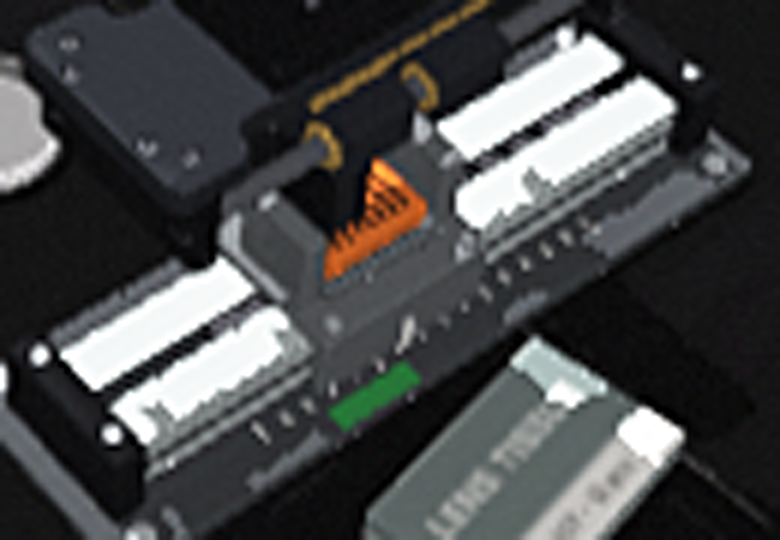

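The finger is now against the +y wall, and the pointer at (405, 335) has reached the near end of the green bar. I continue in small steps.

```bash
python3 -m crank '0 0 0 0 -0.04 0 1; 0 0 0 0 -0.04 0 1;0 0 0 0 -0.04 0 1'|egrep "pos|force"; python3 -m crank '0 0 0 0 -0.04 0 1; 0 0 0 0 -0.04 0 1;0 0 0 0 -0.04 0 1'|egrep "pos|force"
```

```text
position: [0.5061, 0.1181, 0.0629]
ft_force: [-0.2, -4.8, 1.2]
position: [0.5066, 0.1233, 0.0629]
ft_force: [-0.1, -4.0, 1.0]
```

```bash
python3 g.py .507 .12 .063
```

```text
t 10.225 pos [0.5066 0.1233 0.0629] f [-0.1 -4.   1. ] grip 0.0006
shift units [ 0.02  0.08 -0.  ] turn [ 0.15 -0.05  0.08]
```

```bash
python3 -m crank '0 0 0 0 -0.04 0 1; 0 0 0 0 -0.04 0 1'|egrep "pos|force"; python3 -m crank '0 0 0 0 -0.04 0 1; 0 0 0 0 -0.04 0 1'|egrep "pos|force"
```

```text
position: [0.5068, 0.1271, 0.0629]
ft_force: [0.0, -8.0, 1.3]
position: [0.5069, 0.1271, 0.0629]
ft_force: [-0.4, -10.2, 2.8]
```

It has stalled at y = 0.1271 and the force is rising, so the lock has probably dropped in. I back off and look.

```bash
python3 -m crank '0 0 0 0 0.12 0 1; 0 0 0 0 0.12 0 1;0 0 0 0 0 -0.6 1; 0 0 0 0 0 -1 1; 0 0 0 0 0 -1 1'; python3 -m crank '0 0 0 -0.6 0.2 -1 1; 0 0 0 -0.8 0.2 -1 1; 0 0 0 -1 0 -0.2 1;0 0 0 -0.5 0 0 1;0 0 0 0 0 0 1'
python3 - <<'E'
from h import *
p=viewer.camera("scene");im=p["img"]
im=cv2.resize(im[200:290,270:400],None,fx=6,fy=6,interpolation=cv2.INTER_CUBIC)
cv2.imwrite(f"pics/scene5.png",im[...,::-1])
p=viewer.camera("top");im=p["img"]
im=cv2.resize(im[180:330,220:420],None,fx=3.5,fy=3.5,interpolation=cv2.INTER_CUBIC)
cv2.imwrite(f"pics/top5.png",im[...,::-1])
E
```

```text
time: 11.35
position: [0.5032, 0.1207, 0.1658]
tool_rot: [0.999, -0.035, -0.003, 0.007]
ft_force: [0.5, -0.3, -0.7]
grip_width: 0.0003
time: 11.98
position: [0.3864, 0.1157, 0.2595]
tool_rot: [0.999, -0.035, 0.002, 0.005]
ft_force: [0.2, -0.5, 0.1]
grip_width: 0.0004
```

View pics/scene5.png

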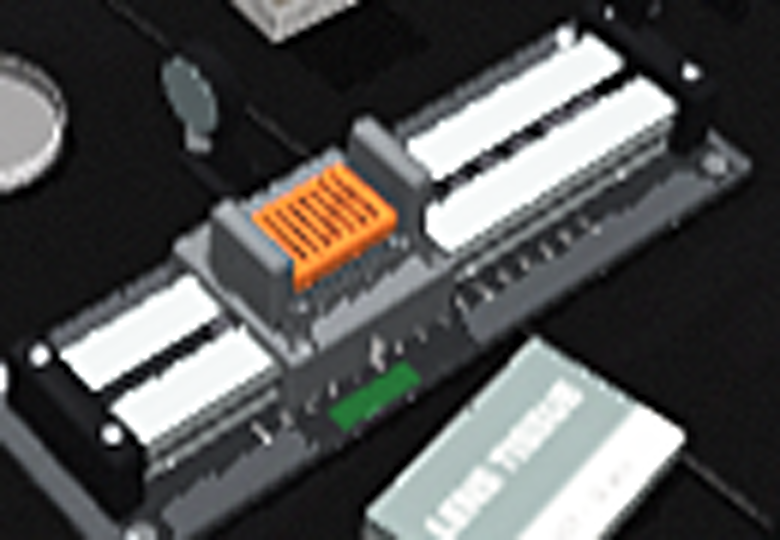

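View pics/top5.png

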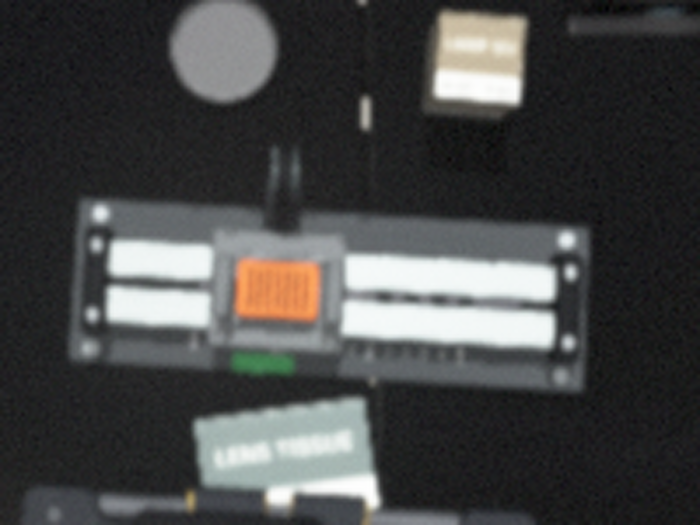

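Run:
```python
from h import *
import glob
def blob(im,c0):
    hsv=cv2.cvtColor(im,cv2.COLOR_RGB2HSV);m=cv2.inRange(hsv,(5,150,120),(22,255,255))
    n,l,s,c=cv2.connectedComponentsWithStats(m)
    i=min((i for i in range(1,n) if s[i,4]>60),key=lambda i:np.hypot(*(c[i]-c0)));return c[i],s[i]
old={n:cv2.imread(f"pics/{n}0.png")[...,::-1].copy() for n in("scene","top")}
y=np.array([.07828,.99693,0])
b0=np.array([.4975,.006,.058])
P={n:viewer.camera(n) for n in("scene","top")}
for n,c0,c1 in(("scene",(362,213),(325,238)),("top",(354,266),(299,263))):
    a,sa=blob(old[n],c0);b,sb=blob(P[n]["img"],c1)
    print(n,a,sa[4],b,sb[4],"meas",b-a)
    for tr in (.104,.106,.108,.110):
        for dz in(0,-.004): print(tr,dz,(proj(P[n],b0+y*tr+[0,0,dz])-proj(P[n],b0)).round(2))
for t in ("lamp_box_centre","tissue_pack_centre","dish_centre","end_wall","button_top"):
    for n in P:
        for r in spotter.boxes_of(t,P[n])[:1]: print(t,n,world(P[n],r["at"]).round(4))
```

```text
scene [362.29493088 213.46543779] 217 [324.1302682  236.65517241] 261 meas [-38.16466268  23.18973463]
0.104 0 [[-37.89  22.97]]
0.104 -0.004 [[-38.07  24.27]]
0.106 0 [[-38.66  23.44]]
0.106 -0.004 [[-38.83  24.73]]
0.108 0 [[-39.43  23.9 ]]
0.108 -0.004 [[-39.6  25.2]]
0.11 0 [[-40.2   24.37]]
0.11 -0.004 [[-40.36  25.66]]
top [354.1626506  266.09939759] 332 [298.74358974 262.84615385] 312 meas [-55.41906086  -3.25324374]
0.104 0 [[-55.2   -3.26]]
0.104 -0.004 [[-55.22  -3.22]]
0.106 0 [[-56.26  -3.32]]
0.106 -0.004 [[-56.27  -3.29]]
0.108 0 [[-57.32  -3.38]]
0.108 -0.004 [[-57.33  -3.35]]
0.11 0 [[-58.38  -3.45]]
0.11 -0.004 [[-58.38  -3.41]]
lamp_box_centre scene [0.6147 0.01   0.0551]
lamp_box_centre top [0.6288 0.0025 0.0747]
tissue_pack_centre scene [0.4097 0.1153 0.0135]
tissue_pack_centre top [0.4221 0.1005 0.0131]
dish_centre scene [ 6.454e-01  1.345e-01 -3.000e-04]
dish_centre top [0.6477 0.1383 0.0021]
end_wall scene [0.5042 0.1113 0.0418]
end_wall top [0.5158 0.1081 0.0468]
button_top scene [0.502  0.1158 0.0595]
button_top top [0.5105 0.1104 0.0622]
```

The two views agree on a travel of about 0.1045 m with the button fully up, and the bystanders have not moved.

```bash
python3 -c "
from rig import robot
print(robot.hand_in()); print(robot.get_obs()['time'])"
```

```text
the job is handed in; nothing more can be done
None
the job is handed in; nothing more can be done
```

The carrier is in its working notch at about 0.1045 m travel, and I handed the job in at about 13 s of the 40 s.

- **Slide:** I pressed the button about 6 mm down with the shut fingers and slid the carrier past the transit notches, to roughly 0.078 m.
- **Finding the notch:** I then lifted the fingers to 63 mm so the button could ride up, and eased the carrier along by its +y end wall. It stopped dead within the green zone. The force there rose to about 10 N, against the 45 N limit.
- **Retreat:** I backed off without touching anything and moved the arm clear.

**Last checks:** The scene and top views agree on a travel of about 0.1045 m. The button's shift in the scene view fits fully up (measured 23.2 px; predicted 23.1 px up, 24.4 px if still 4 mm down). The lamp box, tissue pack and dish are where they started within measurement error; the spotter's before and after readings differ by up to about 11 mm, and neither the views nor the forces showed any contact.

**Not checked:** I did not push back on the carrier to confirm the lock. That it is locked rests on the hard stop and the button height. Handing in gave no verdict.

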